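# Shut the tilt-out bin and hold the tray's sprung lock dial at its third notch

## Task

Push the loaded tilt-out bin under the blue tray fully shut; then turn the spring-return lock dial clockwise (seen from above) past its two yellow notches to the third, red one, and keep holding it there so that the bolt stays across the bin while a padlock is fitted. Finish while still holding the dial on the red notch: do not let go. Leave the wrench, the pliers and the dish where they lie.

Things in the scene. Friction and masses are not known exactly. Their poses are not given: they have to be found in the camera images.
- rack: Fixed blue four-bin tray on a stand, grey lock box (86 wide, 150 deep, top 115 mm above the bench) at its right end. x to the back, y left, z up; origin on the bench. Tray rim 115 mm high. The shut bin's front panel is at x -87 mm; the tray's 5 mm thick front lip (80 mm up) also reaches x -87, the tray's wall stands 22 mm farther back.
- bin_lip (a point): Middle of the front edge of the yellow pull lip on the blue tilt-out bin. The lip is 70 mm wide (y), 12 thick (z), stands 25 mm out from the front panel and is centred 12 mm below its top edge; the panel is 138 wide, 62 high. The frame turns with the bin: x into the bin, y along the lip and the hinge, z up the panel.
- bin_hinge (a point): Point on the bin's hinge line: middle of the front panel's lower edge, 12 mm above the bench; the hinge runs along this frame's y. The frame turns with the bin, and bin_lip is always at x -25, z +50 mm in it; so with the bin shut the lip's edge lies 25 mm before and 50 mm above this point.
- bin (a joint): Tilt of the bin in rad: 0 is fully shut (against its stop), larger is swung farther out towards the front (at most 0.65). It stays at any angle by hinge friction (0.12 N m, 2 to 4 N at the lip). It weighs about 0.22 kg.
- dial_grip (a point): On the dial's vertical axis, half-way up its black bar grip (50 long, 14 wide, 30 mm tall), which stands on a black disc (radius 27, 10 thick) on top of the lock box. x runs along the bar to its pointer end (white stripe), z up; turns with the dial. Marks on the white ring round the disc: black (rest), yellow, yellow, red.
- dial (a joint): Dial angle in rad, growing clockwise seen from above: 0 at rest (black mark), notches at 0.4, 0.8 (yellow) and 1.2 (red), end stop 1.5. A spring turns it back to 0 when let go: 0.06 N m at 0, 0.16 N m at 1.2, plus a click ripple of 0.04 N m; notches are felt but do not hold it. It also slides a steel bolt 26 mm across the bin's front.
- wrench_mid (a point): Centre of the loose chrome adjustable wrench lying on the bench, about 205 mm long (x), 40 mm wide, 13 mm thick. To be left alone.
- pliers_mid (a point): Centre of the loose red plastic pliers lying on the bench, about 190 mm long (x), 64 mm wide, 16 mm thick. To be left alone.
- dish_mid (a point): Centre of the loose white ceramic dish standing on the bench, 110 mm across, 30 mm high. To be left alone.

How it is judged (in metres and radians):
On the way, in this order (a step that is already met when the one before it is completed fails the run):
1. the bin is fully shut while the dial still rests (value of joint bin below 0.06 rad and value of joint dial below 0.25 rad), for 0.2 s.
2. the dial is turned by the fingers to the third notch and held, with the bin shut (value of joint dial between 1.07 and 1.33 rad and contact force between the fingers and dial above 0.5 N and value of joint bin below 0.06 rad), for 0.5 s.
At the end, for the whole second after the job is handed in: The bin is shut (within 0.06 rad, 3 mm at its lip), the dial stands still at the third notch (1.2 rad, within 0.13 rad) and the fingers are on it (over 0.5 N) holding it against its spring; wrench, pliers and dish lie within 30 mm of where they were (all of step 2 and velocity of joint dial between -0.15 and 0.15 rad/s and distance of each of wrench_mid, pliers_mid, dish_mid from where it was at the start of the episode below 0.03 m); the arm keeps its last pose, push and grip.
It fails at once if the wrench, the pliers or the dish is pushed away (distance of any of wrench_mid, pliers_mid, dish_mid from where it was at the start of the episode above 0.03 m).
It also fails if it takes over 51 s, if anything falls off the work surface, if the arm or the gripper's body presses on something with over 40 N, if the wrist force passes 120 N, or if a joint passes its speed limit or range.

## Robot

A 7-joint arm with a two-finger parallel gripper is mounted at the origin on the work surface. World frame = base frame: x ahead of the robot, y to its left, z up, the work surface at z = 0. Lengths are in m, angles in degrees, forces in N, time in s.
With the tool pointing down it reaches from about 0.425 to 0.875 m from the base axis. Payload 4.7 kg.
Tool frame: the origin (TCP) lies at the very end of the fingers, on their centre line; the grasp point (between the pads) lies env.tcp_to_grasp behind it (env.tcp_to_grasp is the distance from the TCP to the grasp point, in m); z points along the fingers, x is the direction in which the jaws open and shut, and the axes are right-handed (so a half turn about z gives the same grasp; the last joint's range is limited). The gripper opens to 87 mm and grips with 3 to 60 N. Pads are 19 mm wide; open, the fingers measure 117 mm over their backs; the gripper's body (75 mm by 190 mm) begins 51 mm behind the grasp point.
Start: joints at [70.136, 18.392, -4.016, 83.108, 1.295, 78.541, -3.26], TCP at [0.229, -0.608, 0.223] pointing down, gripper open.
Joint ranges: [-163.93, 163.93], [-17.29, 119.83], [-79.2, 71.16], [3.27, 140.29], [-89.18, 269.18], [5.43, 117.66], [-154.24, 154.24]. Speed limits (degrees/s): [147.25, 147.25, 180, 180, 180, 180, 180].

## Interface

Orientations are given as [roll, pitch, yaw] about the fixed x, y, z axes, in that order (R = Rz(yaw) Ry(pitch) Rx(roll)).
In Python, from cell import env gives the robot as it stands. The module is installed in compiled form; this text tells all that it offers.
- The arm moves only by the tool send_rows, never from a script. Its argument "steps" is a list of rows, each a list of 3 entries, a list of its own where there are three numbers: the shift along the tool's x, y, z in m, then the turn, a rotation vector about the tool's x, y, z in rad, then the finger opening in m, from 0 to 0.087. A call has exactly 5 rows; each row is the pose to reach, as a shift and turn from the pose commanded when the call began, along the tool's axes at that moment; what a row does not reach only later rows make up. A row lasts 1/12 s, in which the tool goes at most 41.7 mm and 7.16 degrees, less where a joint would pass 70% of its speed; a pose out of reach is approached as far as the arm can. A call with a gripper value outside its range is refused whole. The fingers move at their own pace and stop on an object; "grip_force" is the grip in N (left out, the last holds). Time passes only in rows, so rows that repeat a pose let the fingers close, or fill a call up. It gives the time, the measured TCP pose, the force and the opening at its end, in the units of the state.
- env.get_obs(): the state, without advancing time (a new reading comes with each control period).
- env.read_camera(name): name is "scene" or "side" or "wrist"; returns a dict with "pixels" (420x560x3 uint8, red, green, blue), "fx", "fy", "cx", "cy" (pixels), "position" and "rotation" of the camera in the world. Camera axes: x right, y up, looking along -z (the intrinsics and any distortion apply to the point x, -y, -z); pixel columns grow to the right and rows downward; lengths in m; the calibration is good to about 2 mm. A picture is of the moment at which its call begins. There is no depth.
- env.sign_off(): hands the job in, once; it reports no verdict.
The state is a dict: "time_s": time; "qpos": joint angles; "joint_velocities": joint speeds; "effort": joint torques, N m; "tool_pos": TCP position; "tool_rot": TCP orientation; "force": force on the tool from outside, world axes, zero at the start; "wrist_torque": the same for the moment, N m; "grip_width": finger opening in m.
Only numpy, scipy, OpenCV 4.12 (cv2) and the standard library are available. Lean on these libraries where they do the work, as an engineer would, in place of code of your own. Each camera call takes 0.05 s, during which the arm holds its last target.

## Working session

There is one attempt and no reset: what is moved stays moved. The work goes in short steps, Python scripts to look and compute and a tool call to move; the robot and the scene stay as the last step left them, time stands still between calls to the robot, and variables do not carry over. Pictures are saved under pics/ and viewed, and the job is handed in when it is done.

Besides the shell and the picture viewer there is one more tool, called after "Call:" as name(argument=value, ...), one argument or row to a line, values as JSON. send_rows: Moves the arm, as the interface text tells. Its arguments: {"type":"object","properties":{"steps":{"type":"array"},"grip_force":{"type":"number"}},"required":["steps"]}

```bash
mkdir -p pics; python3 - <<'E'
from cell import env
import cv2
o=env.get_obs()
print(o, env.tcp_to_grasp)
for n in ["scene","side","wrist"]:
    c=env.read_camera(n); cv2.imwrite(f"pics/{n}0.png",c["pixels"][:,:,::-1])
    print(n,{k:v for k,v in c.items() if k!="pixels"})
E
```

```text
{'time_s': 0.0, 'qpos': array([70.13628591, 18.43891719, -4.01297801, 83.17424143,  1.29392666,
       78.5407588 , -3.26176804]), 'joint_velocities': array([ 0.06185151,  0.07358135, -0.01614965,  0.000651  ,  0.08058638,
        0.00525612, -0.09964445]), 'effort': array([-5.16740620e-04, -4.91288245e+01, -4.03890945e-01, -3.12530172e+01,
       -6.39386172e-02,  4.36903350e-02,  1.60134718e-04]), 'tool_pos': array([ 0.22919593, -0.60766462,  0.22146856]), 'tool_rot': array([ 1.79994510e+02,  1.08746006e-01, -6.93309615e+01]), 'force': array([ 0.02722758,  0.74303295, -0.28140935]), 'wrist_torque': array([-0.00574446, -0.02083256,  0.00949315]), 'grip_width': 0.0876146136981817} 0.0187
scene {'fx': 477.55332035514226, 'fy': 477.55332035514226, 'cx': 268.52655193340416, 'cy': 213.54961978190164, 'position': array([1.2737301 , 0.38351056, 0.82807586]), 'rotation': array([ 4.99761480e+01, -1.09152512e-01,  1.15190747e+02])}
side {'fx': 483.8438690599269, 'fy': 483.8438690599269, 'cx': 291.051045993056, 'cy': 204.85314032600246, 'position': array([0.30478397, 1.16227843, 1.0132008 ]), 'rotation': array([  52.87524352,    0.34906603, -172.20829578])}
wrist {'fx': 305.5810300982039, 'fy': 305.5810300982039, 'cx': 273.3027793486669, 'cy': 212.9965306110087, 'position': array([ 0.2970877 , -0.58290163,  0.38506547]), 'rotation': array([-15.46688717,   0.12888811, -69.2877899 ])}
```

View pics/scene0.png

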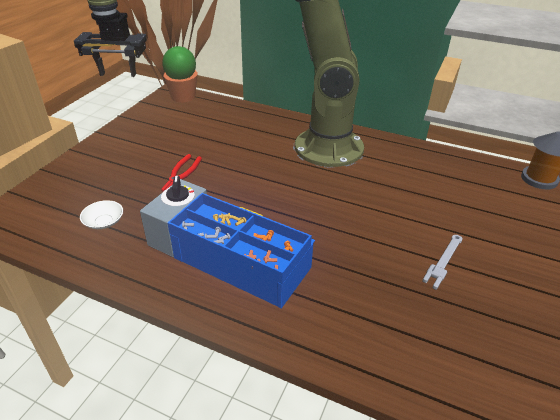

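View pics/side0.png

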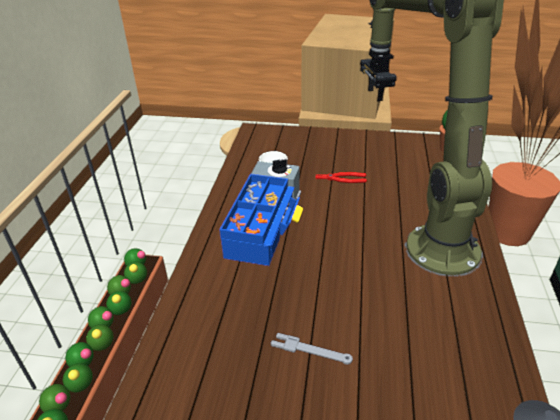

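View pics/wrist0.png

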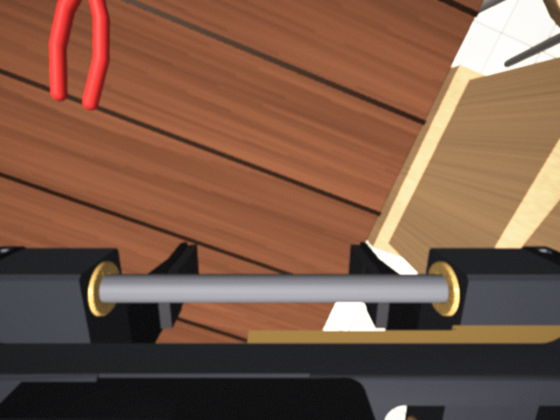

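The scene view shows the tray around (240,245), the lock box and dial at (177,193), the dish at (101,214), the pliers at (183,170) and the wrench at (443,260). The side view shows the yellow lip near (297,213). Next I'll zoom in.

```bash
cat > h.py <<'E'
import numpy as np,cv2
from scipy.spatial.transform import Rotation as R
def ray(c,u,v):
    d=np.array([(u-c["cx"])/c["fx"],-(v-c["cy"])/c["fy"],-1.0])
    return np.array(c["position"]),R.from_euler("xyz",c["rotation"],degrees=True).apply(d)
def onz(c,u,v,z):
    p,d=ray(c,u,v); return p+d*(z-p[2])/d[2]
def two(c1,uv1,c2,uv2):
    p,d=ray(c1,*uv1);q,e=ray(c2,*uv2)
    A=np.c_[d,-e];s=np.linalg.lstsq(A,q-p,rcond=None)[0]
    a=p+d*s[0];b=q+e*s[1];return (a+b)/2,np.linalg.norm(a-b)
def proj(c,P):
    x=R.from_euler("xyz",c["rotation"],degrees=True).inv().apply(np.array(P)-c["position"])
    return np.c_[c["cx"]+c["fx"]*x[...,0]/-x[...,2],c["cy"]-c["fy"]*x[...,1]/-x[...,2]] if x.ndim>1 else np.array([c["cx"]+c["fx"]*x[0]/-x[2],c["cy"]-c["fy"]*x[1]/-x[2]])
E
python3 - <<'E'
import cv2
a=cv2.imread("pics/scene0.png")[140:310,130:330]
cv2.imwrite("pics/sc1.png",cv2.resize(a,None,fx=4,fy=3.5,interpolation=cv2.INTER_CUBIC) if 0 else cv2.resize(a,(700,595),interpolation=cv2.INTER_CUBIC))
b=cv2.imread("pics/side0.png")[140:270,210:380]
cv2.imwrite("pics/sd1.png",cv2.resize(b,(765,585),interpolation=cv2.INTER_CUBIC))
E
```

```text
(no output)
```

View pics/sc1.png

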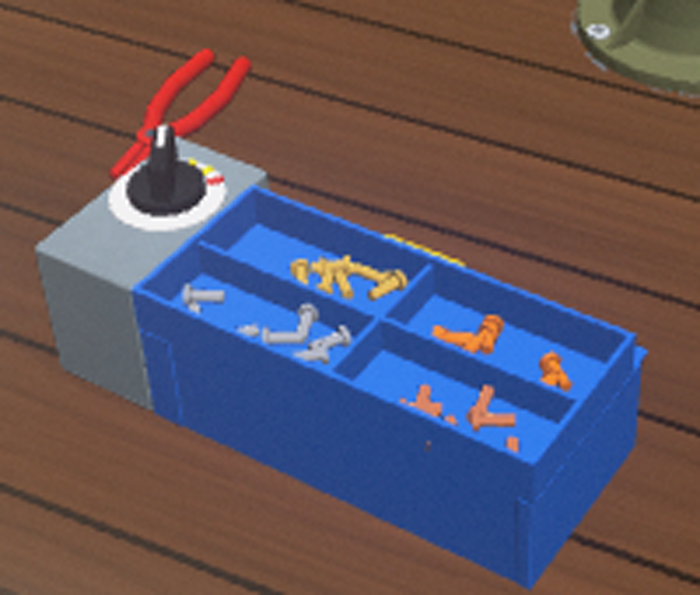

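View pics/sd1.png

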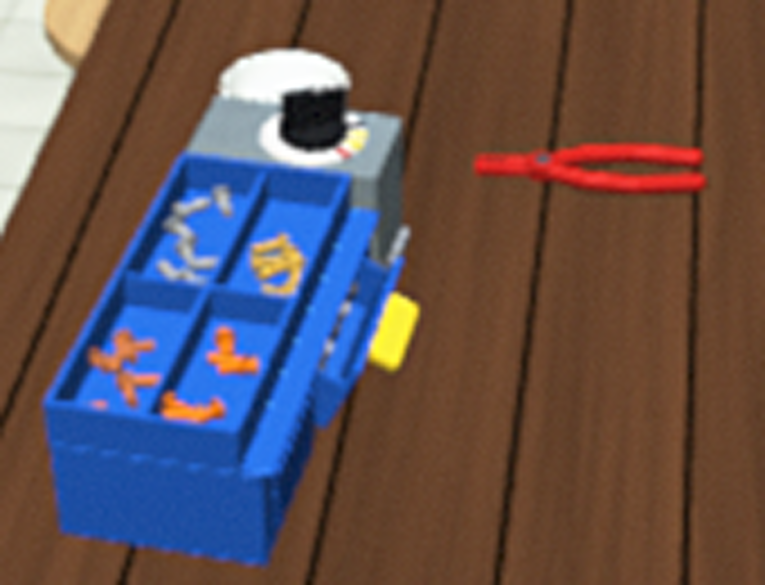

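```bash
python3 - <<'E'
from cell import env
from h import *
S=env.read_camera("scene");D=env.read_camera("side")
s=lambda x,y:(130+x/3.5-.36,140+y/3.5-.36)
d=lambda x,y:(210+x/4.5-.4,140+y/4.5-.4)
for n,a,b in [("FL",(635,335),(240,433)),("BL",(530,465),(47,403)),("BR",(135,293),(183,155)),("FR",(255,187),(350,178))]:
    P,e=two(S,s(*a),D,d(*b)); print(n,P.round(4),round(e,4),onz(S,*s(*a),.115).round(4),onz(D,*d(*b),.115).round(4))
# ring ellipse
for nm,c,o in (("scene",S,None),("side",D,None)):
    im=c["pixels"].astype(int)
print("boxBR S",onz(S,*s(37,250),.115),"boxFR D",onz(D,*d(402,118),.115))
print("ring S",[onz(S,*s(*p),.115).round(4) for p in [(108,200),(228,180),(168,232)]])
print("lip: outer edge D ends z.07", [onz(D,*d(*p),z).round(4) for z in(.05,.06,.07) for p in [(418,310),(394,370),(392,292)]])
E
```

```text
FL [0.5308 0.1395 0.1133] 0.0006 [0.5323 0.1398 0.115 ] [0.5305 0.1418 0.115 ]
BL [0.6598 0.1247 0.112 ] 0.001 [0.6619 0.1253 0.115 ] [0.6587 0.1288 0.115 ]
BR [ 0.6312 -0.1691  0.1125] 0.0003 [ 0.6332 -0.1674  0.115 ] [ 0.6303 -0.1651  0.115 ]
FR [ 0.5025 -0.156   0.1128] 0.0026 [ 0.5034 -0.1558  0.115 ] [ 0.5022 -0.1506  0.115 ]
boxBR S [ 0.62477056 -0.25126116  0.115     ] boxFR D [ 0.47434077 -0.23661544  0.115     ]
ring S [array([ 0.5596, -0.24  ,  0.115 ]), array([ 0.5046, -0.1771,  0.115 ]), array([ 0.5714, -0.1829,  0.115 ])]
lip: outer edge D ends z.07 [array([ 0.4434, -0.0829,  0.05  ]), array([ 0.452 , -0.0123,  0.05  ]), array([ 0.4648, -0.102 ,  0.05  ]), array([ 0.442, -0.07 ,  0.06 ]), array([ 4.505e-01, -1.000e-04,  6.000e-02]), array([ 0.4632, -0.0889,  0.06  ]), array([ 0.4405, -0.0571,  0.07  ]), array([0.449 , 0.0121, 0.07  ]), array([ 0.4615, -0.0757,  0.07  ])]
```

```bash
cat >> h.py <<'E'
def plan(pos,yaw,nc=1):
    from cell import env
    o=env.get_obs();r=R.from_euler("xyz",o["tool_rot"],degrees=True)
    t=R.from_euler("xyz",[180,0,yaw],degrees=True)
    print("t",o["time_s"],"pos",o["tool_pos"].round(4),"rot",o["tool_rot"].round(2),"shift",r.inv().apply(np.array(pos)-o["tool_pos"]).round(4),"turn",(r.inv()*t).as_rotvec().round(4),"f",o["force"].round(2),"q7",o["qpos"][6].round(1))
E
python3 -c "
from h import *
plan([.45,-.12,.32],-95)"
```

```text
t 0.25 pos [ 0.2294 -0.6079  0.222 ] rot [ 1.7999e+02  5.0000e-02 -6.9320e+01] shift [-0.3787 -0.3787 -0.0977] turn [3.000e-04 9.000e-04 4.481e-01] f [0.51 0.61 0.16] q7 -3.3
```

Call:
send_rows(
  steps=[
    [[-0.025, -0.025, -0.01], [0, 0, 0], 0.087],
    [[-0.053, -0.053, -0.02], [0, 0, 0], 0.087],
    [[-0.08, -0.08, -0.03], [0, 0, 0], 0.087],
    [[-0.108, -0.108, -0.04], [0, 0, 0], 0.087],
    [[-0.135, -0.135, -0.05], [0, 0, 0], 0.087],
  ],
)

```text
time_s: 0.67
tool_pos: [0.3087, -0.4322, 0.2729]
tool_rot: [180.0, -0.0, -69.3]
force: [0.7, -0.8, 0.0]
grip_width: 0.0869
```

Call:
send_rows(
  steps=[
    [[-0.027, -0.027, -0.01], [0, 0, 0], 0.087],
    [[-0.054, -0.054, -0.02], [0, 0, 0], 0.087],
    [[-0.081, -0.081, -0.03], [0, 0, 0], 0.087],
    [[-0.108, -0.108, -0.04], [0, 0, 0], 0.087],
    [[-0.135, -0.135, -0.048], [0, 0, 0], 0.087],
  ],
)

```text
time_s: 1.08
tool_pos: [0.3872, -0.2584, 0.3215]
tool_rot: [-180.0, -0.1, -69.3]
force: [1.4, -0.9, 0.6]
grip_width: 0.087
```

Call:
send_rows(
  steps=[
    [[-0.026, -0.026, 0], [0, 0, 0.1], 0.087],
    [[-0.052, -0.052, 0], [0, 0, 0.2], 0.087],
    [[-0.08, -0.08, 0], [0, 0, 0.3], 0.087],
    [[-0.105, -0.105, 0], [0, 0, 0.4], 0.087],
    [[-0.109, -0.109, 0], [0, 0, 0.457], 0.087],
  ],
)

```text
time_s: 1.5
tool_pos: [0.4525, -0.1121, 0.3211]
tool_rot: [-179.9, 0.1, -95.2]
force: [-0.5, 0.5, -0.8]
grip_width: 0.0872
```

```bash
python3 - <<'E'
from h import *
from cell import env
plan([.45,-.12,.32],-95.5)
c=env.read_camera("wrist"); cv2.imwrite("pics/w1.png",cv2.resize(c["pixels"][:,:,::-1],(800,600)))
np.save("w1.npy",c,allow_pickle=True)
E
```

```text
t 1.5 pos [ 0.4525 -0.1121  0.3211] rot [-1.799e+02  1.100e-01 -9.518e+01] shift [0.0081 0.0018 0.0011] turn [-0.0018  0.0019  0.0056] f [-0.49  0.54 -0.84] q7 -81.2
```

View pics/w1.png

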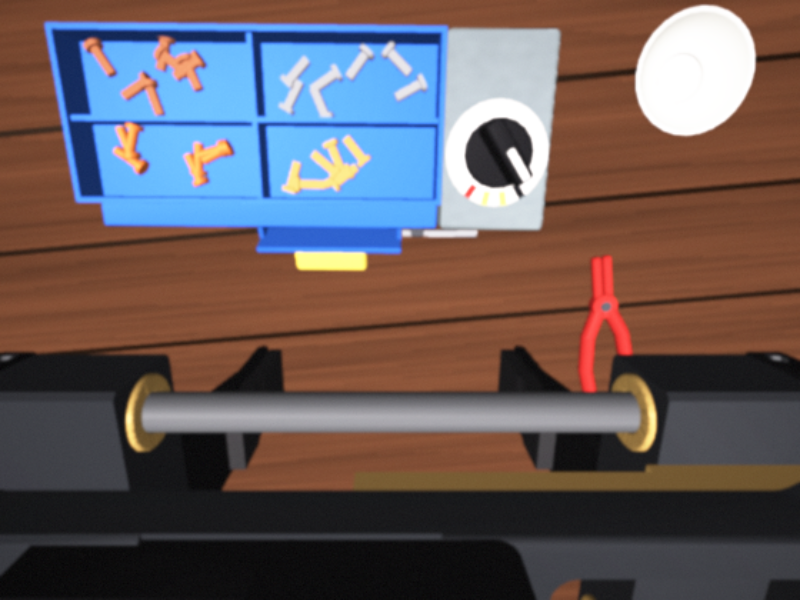

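The wrist view shows the yellow lip at about (331,261), and the dial at (498,153) with its white pointer stripe at (518,165) and the red mark at (470,191). I'll measure each of these.

```bash
python3 - <<'E'
from h import *
c=np.load("w1.npy",allow_pickle=True).item()
im=c["pixels"];hsv=cv2.cvtColor(im,cv2.COLOR_RGB2HSV);k=1/1.4286
# rack frame from rim corners in wrist view
pts={"BL":(48,25),"BR":(446,27),"FL":(82,200),"FR":(440,203),"boxBR":(558,30),"boxFR":(543,229)}
W={n:onz(c,p[0]*k,p[1]*k,.115) for n,p in pts.items()}
for n in W: print(n,W[n].round(4))
m=cv2.inRange(hsv,(25,150,150),(35,255,255)); m[:160]=0;m[200:]=0
ys,xs=np.nonzero(m);print("lip px",xs.min(),xs.max(),ys.min(),ys.max())
x=W["boxBR"]-W["boxFR"];print("yaw",np.degrees(np.arctan2(x[1],x[0])), np.degrees(np.arctan2(*(W["FL"]-W["FR"])[:2])),np.degrees(np.arctan2(*(W["BL"]-W["BR"])[:2])))
# black disc / bar
mb=(im.max(2)<70).astype(np.uint8);mb[:70]=0;mb[150:]=0;mb[:,:310]=0;mb[:,390:]=0
mw=((im.min(2)>200)).astype(np.uint8);mw[:60]=0;mw[150:]=0;mw[:,:305]=0;mw[:,390:]=0
for n,mm,z in(("white ring",mw,.115),):
    cs,_=cv2.findContours(mm,cv2.RETR_LIST,cv2.CHAIN_APPROX_NONE)
    for q in cs:
        if len(q)>15:
            r=cv2.fitEllipse(cv2.convexHull(q)); print(n,len(q),r,onz(c,*r[0],.115).round(4),onz(c,*r[0],.125).round(4),onz(c,*r[0],.155).round(4))
yw=np.array(onz(c,498*k,153*k,.115));print(yw)
mr=cv2.inRange(hsv,(0,150,120),(8,255,255))|cv2.inRange(hsv,(172,150,120),(180,255,255));mr[:110]=0;mr[150:]=0;mr[:,:310]=0;mr[:,380:]=0
ys,xs=np.nonzero(mr);print("red",xs.mean(),ys.mean(),onz(c,xs.mean(),ys.mean(),.115).round(4))
cv2.imwrite("pics/dial1.png",cv2.resize(im[60:160,300:400,::-1],(600,600),interpolation=cv2.INTER_CUBIC))
E
```

```text
BL [0.6618 0.1261 0.115 ]
BR [ 0.6336 -0.1703  0.115 ]
FL [0.5347 0.1359 0.115 ]
FR [ 0.5059 -0.1582  0.115 ]
boxBR [ 0.624  -0.2536  0.115 ]
boxFR [ 0.477  -0.2429  0.115 ]
lip px 207 255 179 188
yaw -4.19656445497956 5.6026300666315105 5.435770320888723
white ring 22 ((351.3348083496094, 138.54721069335938), (5.772128582000732, 9.799750328063965), 170.87631225585938) [ 0.5054 -0.2092  0.115 ] [ 0.5059 -0.2067  0.125 ] [ 0.5074 -0.1995  0.155 ]
white ring 21 ((339.3946228027344, 138.29310607910156), (5.021740913391113, 9.848196983337402), 14.160070419311523) [ 0.5069 -0.1952  0.115 ] [ 0.5074 -0.1931  0.125 ] [ 0.5088 -0.187   0.155 ]
white ring 23 ((328.4813537597656, 133.75543212890625), (5.899509429931641, 12.754884719848633), 37.98291778564453) [ 0.5133 -0.1826  0.115 ] [ 0.5136 -0.1809  0.125 ] [ 0.5144 -0.1758  0.155 ]
white ring 204 ((351.2455749511719, 110.64244079589844), (51.31208419799805, 61.201080322265625), 158.65542602539062) [ 0.5366 -0.2097  0.115 ] [ 0.5363 -0.2073  0.125 ] [ 0.5353 -0.2     0.155 ]
white ring 392 ((347.2025451660156, 107.76952362060547), (79.50540924072266, 144.8196258544922), 6.143259525299072) [ 0.5402 -0.2052  0.115 ] [ 0.5397 -0.2029  0.125 ] [ 0.5384 -0.1959  0.155 ]
[ 0.54074993 -0.20680455  0.115     ]
red 328.8333333333333 133.25 [ 0.5138 -0.1831  0.115 ]
```

View pics/dial1.png

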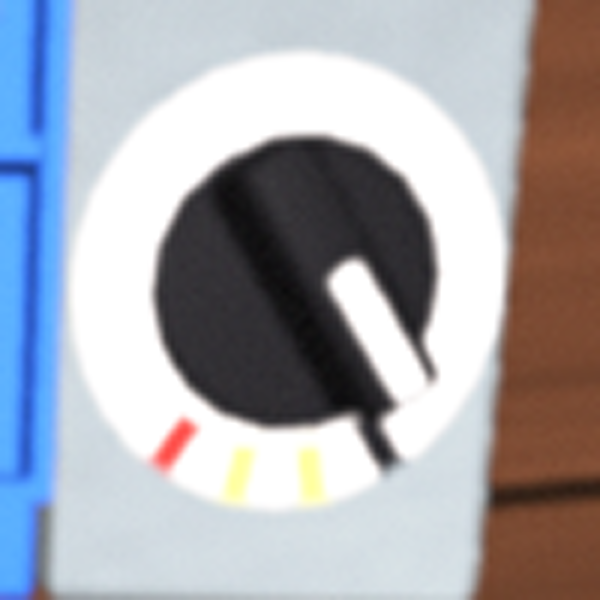

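```bash
python3 - <<'E'
from h import *
c=np.load("w1.npy",allow_pickle=True).item()
s=lambda x,y:(300+x/6-.42,60+y/6-.42)
C1=onz(c,*s(288,281),.115);C2=onz(c,*s(296,280),.125);print(C1.round(4),C2.round(4))
C=(C1+C2)/2
for n,p in dict(black=(378,443),y1=(312,475),y2=(238,475),red=(175,445)).items():
    P=onz(c,*s(*p),.115)-C;print(n,np.degrees(np.arctan2(P[1],P[0])).round(1),np.hypot(*P[:2]).round(4))
a=onz(c,*s(345,265),.155);b=onz(c,*s(410,395),.155);v=b-a
print("stripe",np.degrees(np.arctan2(v[1],v[0])),(a-C).round(4),(b-C).round(4))
x=np.array([np.cos(np.radians(-5.5)),np.sin(np.radians(-5.5)),0]);y=np.array([-x[1],x[0],0])
# rim front mid -> hinge line
F=(onz(c,82*.7,200*.7,.115)+onz(c,440*.7,203*.7,.115))/2
F2=np.array([.5167,-.008,.115])
for Fm in(F,F2):
  print("F",Fm, "rack x of F relative")
  H=Fm-x*.022; 
  for t in np.arange(.1,.66,.1):
    e=H*[1,1,0]+[0,0,.012]+x*(-.025*np.cos(t)-.05*np.sin(t))+[0,0,.05*np.cos(t)-.025*np.sin(t)]
    # predicted lip bottom/top front edge row near lip col 231
    for u in(231,):
      L=onz(c,u,188.3,e[2]); 
    print(round(t,2),e.round(4),"row",proj(c,e+ y*((L-e)@y)).round(1),"lipmid",L.round(4))
print([onz(c,u,188,.055).round(4) for u in (207,255.5)])
E
```

```text
[ 0.5416 -0.2057  0.115 ] [ 0.5412 -0.2048  0.125 ]
black -151.3 0.0357
y1 -173.4 0.0365
y2 163.7 0.0364
red 141.6 0.0359
stripe -154.1040209958213 [ 0.     -0.0008  0.035 ] [-0.0222 -0.0116  0.035 ]
F [ 0.52031547 -0.01112326  0.115     ] rack x of F relative
0.1 [ 0.4687 -0.0062  0.0593] row [230.7 177.8] lipmid [ 0.4493 -0.0519  0.0593]
0.2 [ 0.4641 -0.0057  0.056 ] row [230.8 180.7] lipmid [ 0.4487 -0.0514  0.056 ]
0.3 [ 0.4599 -0.0053  0.0524] row [230.8 183.2] lipmid [ 0.4481 -0.0508  0.0524]
0.4 [ 0.4561 -0.0049  0.0483] row [230.9 185.3] lipmid [ 0.4474 -0.0501  0.0483]
0.5 [ 0.4527 -0.0046  0.0439] row [231.  187.1] lipmid [ 0.4466 -0.0494  0.0439]
0.6 [ 0.4498 -0.0043  0.0392] row [231.  188.5] lipmid [ 0.4457 -0.0487  0.0392]
F [ 0.5167 -0.008   0.115 ] rack x of F relative
0.1 [ 0.4651 -0.003   0.0593] row [230.8 180.6] lipmid [ 0.4493 -0.0519  0.0593]
0.2 [ 0.4605 -0.0026  0.056 ] row [230.8 183.4] lipmid [ 0.4487 -0.0514  0.056 ]
0.3 [ 0.4563 -0.0022  0.0524] row [230.9 185.9] lipmid [ 0.4481 -0.0508  0.0524]
0.4 [ 0.4525 -0.0018  0.0483] row [231. 188.] lipmid [ 0.4474 -0.0501  0.0483]
0.5 [ 0.4491 -0.0015  0.0439] row [231.  189.7] lipmid [ 0.4466 -0.0494  0.0439]
0.6 [ 0.4462 -0.0012  0.0392] row [231.1 191. ] lipmid [ 0.4457 -0.0487  0.0392]
[array([ 0.452 , -0.0171,  0.055 ]), array([ 0.4459, -0.0861,  0.055 ])]
```

```bash
python3 - <<'E'
from h import *
plan([.430,-.0485,.12],-95.5)
E
```

```text
t 1.55 pos [ 0.4519 -0.1143  0.3209] rot [-1.7993e+02  3.0000e-02 -9.5330e+01] shift [-0.0634  0.0282  0.2009] turn [-0.0012  0.0006  0.003 ] f [ 0.88  1.17 -0.29] q7 -81.1
```

Call:
send_rows(
  steps=[
    [[-0.02, 0.01, 0.03], [0, 0, 0], 0.0],
    [[-0.04, 0.02, 0.06], [0, 0, 0], 0.0],
    [[-0.063, 0.028, 0.09], [0, 0, 0], 0.0],
    [[-0.063, 0.028, 0.125], [0, 0, 0], 0.0],
    [[-0.063, 0.028, 0.16], [0, 0, 0], 0.0],
  ],
  grip_force=20,
)

```text
time_s: 1.97
tool_pos: [0.4282, -0.0544, 0.1597]
tool_rot: [-179.9, -0.1, -95.4]
force: [-0.1, -1.6, 0.1]
grip_width: 0.0616
```

Call:
send_rows(
  steps=[
    [[0, 0, 0.01], [0, 0, 0], 0.0],
    [[0, 0, 0.02], [0, 0, 0], 0.0],
    [[0, 0, 0.03], [0, 0, 0], 0.0],
    [[0, 0, 0.04], [0, 0, 0], 0.0],
    [[0, 0, 0.04], [0, 0, 0], 0.0],
  ],
)

```text
time_s: 2.38
tool_pos: [0.4281, -0.0547, 0.1198]
tool_rot: [179.9, 0.0, -95.5]
force: [-0.5, 0.5, -0.6]
grip_width: 0.0282
```

```bash
python3 - <<'E'
from h import *
from cell import env
plan([.430,-.0485,.038],-95.5)
c=env.read_camera("wrist"); cv2.imwrite("pics/w2.png",c["pixels"][:,:,::-1])
c=env.read_camera("side"); cv2.imwrite("pics/s2.png",cv2.resize(c["pixels"][120:290,200:400,::-1],(700,595)))
E
```

```text
t 2.3833 pos [ 0.4281 -0.0547  0.1198] rot [ 1.7993e+02  2.0000e-02 -9.5540e+01] shift [-0.0063 -0.0013  0.0818] turn [ 0.0011  0.0004 -0.0007] f [-0.49  0.5  -0.65] q7 -89.5
```

View pics/w2.png

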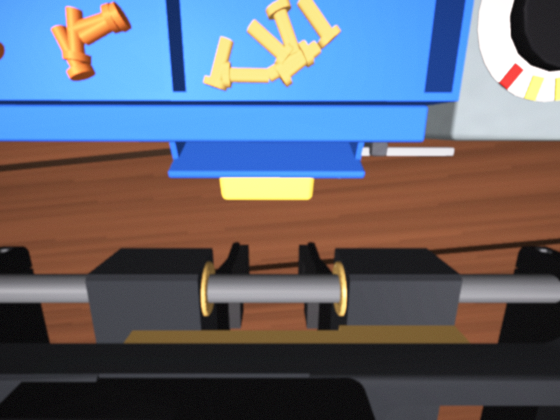

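View pics/s2.png

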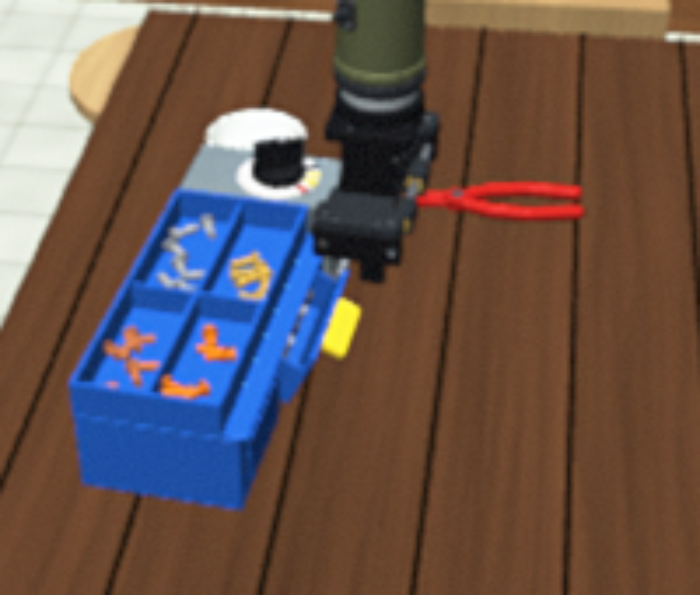

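The fingers at about column 268 line up with the lip, whose front edge is at (267,199). Next I lower them in front of it.

Call:
send_rows(
  steps=[
    [[0, 0, 0.02], [0, 0, 0], 0.0],
    [[0, 0, 0.04], [0, 0, 0], 0.0],
    [[0, 0, 0.06], [0, 0, 0], 0.0],
    [[0, 0, 0.08], [0, 0, 0], 0.0],
    [[0, 0, 0.08], [0, 0, 0], 0.0],
  ],
)

```text
time_s: 2.9
tool_pos: [0.4265, -0.0542, 0.0385]
tool_rot: [179.7, 0.1, -95.5]
force: [-1.1, -0.3, 0.9]
grip_width: 0.0005
```

```bash
python3 - <<'E'
from h import *
from cell import env
plan([.430,-.0485,.038],-95.5)
c=env.read_camera("wrist"); cv2.imwrite("pics/w3.png",c["pixels"][:,:,::-1])
E
```

```text
t 2.9 pos [ 0.4265 -0.0542  0.0385] rot [ 1.7975e+02  6.0000e-02 -9.5510e+01] shift [-0.006  -0.0029  0.0004] turn [ 0.0044  0.001  -0.0002] f [-1.05 -0.33  0.9 ] q7 -94.5
```

View pics/w3.png

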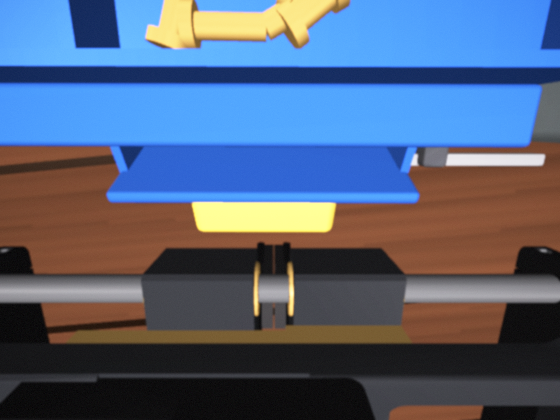

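The fingers are in front of the lip at (265,231) with a small gap, so now I push.

Call:
send_rows(
  steps=[
    [[0, -0.005, 0], [0, 0, 0], 0.0],
    [[0, -0.01, 0], [0, 0, 0], 0.0],
    [[0, -0.014, 0], [0, 0, 0], 0.0],
    [[0, -0.018, 0], [0, 0, 0], 0.0],
    [[0, -0.022, 0], [0, 0, 0], 0.0],
  ],
)

```text
time_s: 3.37
tool_pos: [0.4387, -0.0558, 0.04]
tool_rot: [178.4, -0.2, -95.5]
force: [-34.9, 4.6, 26.9]
grip_width: 0.0006
```

Call:
send_rows(
  steps=[
    [[0, -0.002, 0], [0, 0, 0], 0.0],
    [[0, -0.004, 0], [0, 0, 0], 0.0],
    [[0, -0.005, 0], [0, 0, 0], 0.0],
    [[0, -0.006, 0], [0, 0, 0], 0.0],
    [[0, -0.006, 0], [0, 0, 0], 0.0],
  ],
)

```text
time_s: 3.78
tool_pos: [0.457, -0.0574, 0.0414]
tool_rot: [-180.0, -0.0, -95.5]
force: [-2.4, 0.0, 2.7]
grip_width: 0.0005
```

Call:
send_rows(
  steps=[
    [[0, -0.001, 0], [0, 0, 0], 0.0],
    [[0, -0.002, 0], [0, 0, 0], 0.0],
    [[0, -0.002, 0], [0, 0, 0], 0.0],
    [[0, -0.003, 0], [0, 0, 0], 0.0],
    [[0, -0.003, 0], [0, 0, 0], 0.0],
  ],
)

```text
time_s: 4.2
tool_pos: [0.457, -0.0573, 0.0404]
tool_rot: [179.7, -0.0, -95.5]
force: [-9.3, -0.1, 7.6]
grip_width: 0.0008
```

```bash
python3 - <<'E'
from h import *
from cell import env
plan([.430,-.0485,.038],-95.5)
c=env.read_camera("wrist"); cv2.imwrite("pics/w4.png",c["pixels"][:,:,::-1])
E
```

```text
t 4.2 pos [ 0.457  -0.0573  0.0404] rot [ 1.7969e+02 -4.0000e-02 -9.5530e+01] shift [-0.0062  0.0277  0.0025] turn [ 0.0055 -0.0007 -0.0005] f [-9.26 -0.06  7.56] q7 -97.2
```

View pics/w4.png

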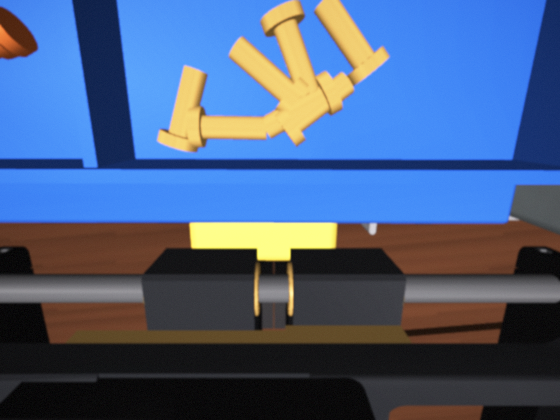

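The panel is now hidden under the tray's front lip (edge at row 222) and only the yellow lip sticks out, so it looks shut. I'll press harder to make sure it is on its stop.

Call:
send_rows(
  steps=[
    [[0, -0.002, 0], [0, 0, 0], 0.0],
    [[0, -0.003, 0], [0, 0, 0], 0.0],
    [[0, -0.004, 0], [0, 0, 0], 0.0],
    [[0, -0.005, 0], [0, 0, 0], 0.0],
    [[0, -0.005, 0], [0, 0, 0], 0.0],
  ],
)

```text
time_s: 4.67
tool_pos: [0.4569, -0.0574, 0.0395]
tool_rot: [179.1, -0.1, -95.5]
force: [-21.2, 1.9, 17.5]
grip_width: 0.0002
```

```bash
python3 - <<'E'
from h import *
from cell import env
plan([.430,-.0485,.038],-95.5)
E
```

```text
t 4.6667 pos [ 0.4569 -0.0574  0.0395] rot [ 1.7905e+02 -9.0000e-02 -9.5530e+01] shift [-0.0062  0.0276  0.0019] turn [ 0.0166 -0.0015 -0.0005] f [-21.24   1.92  17.52] q7 -97.6
```

Call:
send_rows(
  steps=[
    [[0, 0.005, 0], [0, 0, 0], 0.0],
    [[0, 0.012, 0], [0, 0, 0], 0.0],
    [[0, 0.02, 0], [0, 0, 0], 0.0],
    [[0, 0.03, 0], [0, 0, 0], 0.0],
    [[0, 0.036, 0], [0, 0, 0], 0.0],
  ],
)

```text
time_s: 5.08
tool_pos: [0.4276, -0.0544, 0.0406]
tool_rot: [-180.0, -0.0, -95.5]
force: [0.0, -0.3, -0.4]
grip_width: 0.0008
```

Call:
send_rows(
  steps=[
    [[0, 0, -0.025], [0, 0, 0], 0.0],
    [[0, 0, -0.06], [0, 0, 0], 0.0],
    [[0, 0, -0.1], [0, 0, 0], 0.0],
    [[0, 0, -0.14], [0, 0, 0], 0.0],
    [[0, 0, -0.18], [0, 0, 0], 0.087],
  ],
)

```text
time_s: 5.5
tool_pos: [0.4279, -0.0541, 0.2226]
tool_rot: [-179.9, -0.0, -95.5]
force: [0.7, -0.7, -0.8]
grip_width: 0.0029
```

```bash
python3 - <<'E'
from h import *
from cell import env
plan([.5414,-.2052,.26],-60.5)
c=env.read_camera("wrist"); cv2.imwrite("pics/w5.png",c["pixels"][:,:,::-1])
np.save("w5.npy",c,allow_pickle=True)
D=env.read_camera("side"); cv2.imwrite("pics/s5.png",cv2.resize(D["pixels"][120:290,200:400,::-1],(700,595)))
x=np.array([np.cos(np.radians(-5.5)),np.sin(np.radians(-5.5)),0])
F=np.array([.5185,-.0095,0]);y=np.array([-x[1],x[0],0])
for t in (0,.1,.2,.4):
  e=F-x*.022+x*(-.025*np.cos(t)-.05*np.sin(t))-y*.045+[0,0,.012+.05*np.cos(t)-.025*np.sin(t)]
  print(t,e.round(4),proj(c,e).round(1),proj(D,e).round(1))
E
```

```text
t 5.5 pos [ 0.4279 -0.0541  0.2226] rot [-1.7992e+02 -5.0000e-02 -9.5490e+01] shift [ 0.1396 -0.1275 -0.0371] turn [-0.0011 -0.0012 -0.6107] f [ 0.65 -0.72 -0.75] q7 -86.0
0 [ 0.4674 -0.0498  0.062 ] [265.  161.8] [293.9 211.2]
0.1 [ 0.4626 -0.0493  0.0593] [265.1 166.1] [295.3 212.1]
0.2 [ 0.458  -0.0489  0.056 ] [265.2 170. ] [296.7 213.1]
0.4 [ 0.45   -0.0481  0.0483] [265.4 176.4] [299.2 215.3]
```

View pics/w5.png

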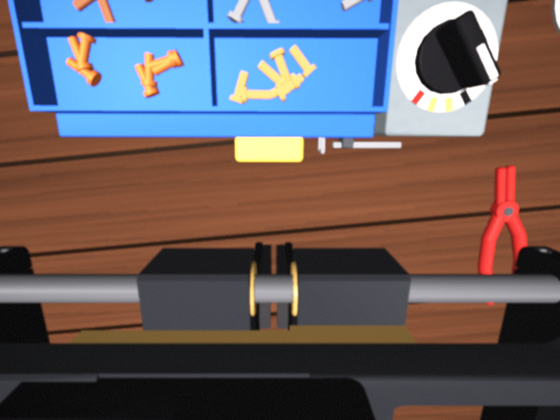

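View pics/s5.png

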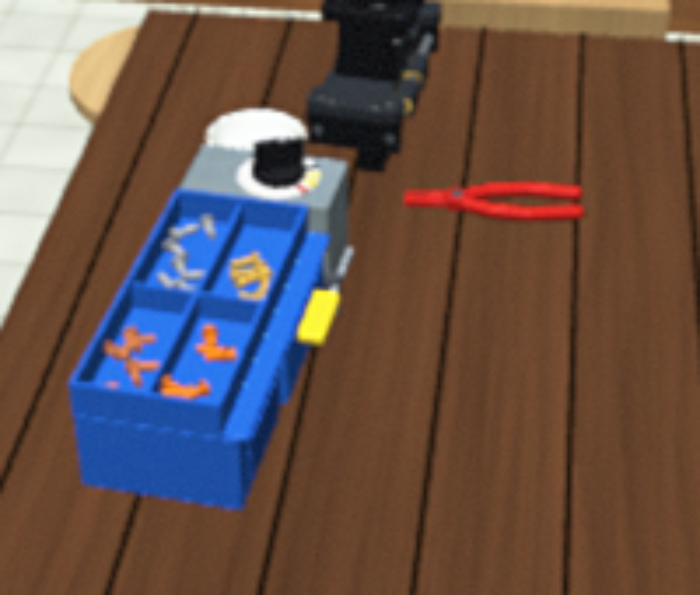

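The lip's front edge is at row 162, against a prediction of 161.8 for fully shut, so the bin is shut. Now I go above the dial.

Call:
send_rows(
  steps=[
    [[0.028, -0.026, -0.01], [0, 0, -0.122], 0.087],
    [[0.056, -0.052, -0.02], [0, 0, -0.244], 0.087],
    [[0.084, -0.078, -0.03], [0, 0, -0.366], 0.087],
    [[0.112, -0.104, -0.037], [0, 0, -0.488], 0.087],
    [[0.14, -0.128, -0.037], [0, 0, -0.61], 0.087],
  ],
)

```text
time_s: 6.02
tool_pos: [0.5441, -0.2077, 0.2586]
tool_rot: [-179.9, -0.1, -60.2]
force: [-0.3, 0.7, 0.7]
grip_width: 0.0407
```

Call:
send_rows(
  steps=[
    [[0, 0, 0], [0, 0, 0], 0.087],
    [[0, 0, 0], [0, 0, 0], 0.087],
    [[0, 0, 0], [0, 0, 0], 0.087],
    [[0, 0, 0], [0, 0, 0], 0.087],
    [[0, 0, 0], [0, 0, 0], 0.087],
  ],
)

```text
time_s: 6.43
tool_pos: [0.5421, -0.2045, 0.258]
tool_rot: [180.0, -0.1, -60.5]
force: [0.1, 0.1, 0.2]
grip_width: 0.0738
```

```bash
python3 - <<'E'
from h import *
from cell import env
plan([.5414,-.2052,.18],-60.5)
c=env.read_camera("wrist"); cv2.imwrite("pics/w6.png",c["pixels"][:,:,::-1]);np.save("w6.npy",c,allow_pickle=True)
print(proj(c,np.array([[.5414,-.2052,.125],[.5414,-.2052,.155]])))
E
```

```text
t 6.4333 pos [ 0.5421 -0.2045  0.258 ] rot [ 1.800e+02 -5.000e-02 -6.047e+01] shift [0.0002 0.0009 0.078 ] turn [ 0.     -0.0009  0.0005] f [0.14 0.09 0.18] q7 -47.1
[[273.22024948 204.41092106]
 [273.22325073 212.3565844 ]]
```

View pics/w6.png

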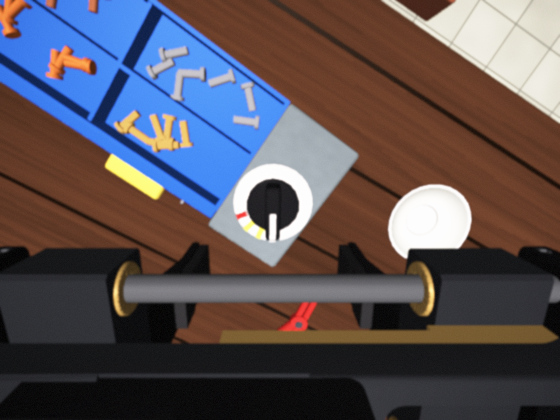

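The dial disc is at (272,204), as predicted, and its stripe is upright in the picture, so the jaws are square to the bar. I'll descend and grip.

Call:
send_rows(
  steps=[
    [[0, 0.001, 0.025], [0, 0, 0], 0.087],
    [[0, 0.001, 0.05], [0, 0, 0], 0.087],
    [[0, 0.001, 0.075], [0, 0, 0], 0.087],
    [[0, 0.001, 0.095], [0, 0, 0], 0.087],
    [[0, 0.001, 0.11], [0, 0, 0], 0.087],
  ],
)

```text
time_s: 6.9
tool_pos: [0.5404, -0.2056, 0.146]
tool_rot: [179.9, 0.0, -60.5]
force: [-0.1, 0.5, 0.8]
grip_width: 0.0867
```

Call:
send_rows(
  steps=[
    [[0, 0, 0.006], [0, 0, 0], 0.06],
    [[0, 0, 0.012], [0, 0, 0], 0.05],
    [[0, 0, 0.017], [0, 0, 0], 0.03],
    [[0, 0, 0.019], [0, 0, 0], 0.03],
    [[0, 0, 0.019], [0, 0, 0], 0.03],
  ],
)

```text
time_s: 7.32
tool_pos: [0.5417, -0.2065, 0.1289]
tool_rot: [-180.0, -0.0, -60.6]
force: [-0.0, 0.1, 0.0]
grip_width: 0.0613
```

```bash
python3 - <<'E'
from h import *
from cell import env
plan([.5414,-.2052,.129],-60.5)
c=env.read_camera("wrist"); cv2.imwrite("pics/w7.png",c["pixels"][:,:,::-1])
E
```

```text
t 7.3167 pos [ 0.5417 -0.2065  0.1289] rot [-1.7998e+02 -4.0000e-02 -6.0560e+01] shift [-0.0013 -0.0004 -0.0001] turn [-0.0003 -0.0007 -0.001 ] f [-0.01  0.1   0.04] q7 -49.4
```

View pics/w7.png

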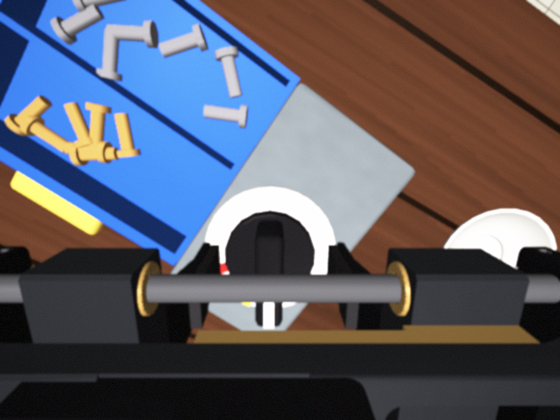

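The bar at column 269 sits between the fingers, about 1 mm left of their midline at 273. I'll shift 1 mm and close.

Call:
send_rows(
  steps=[
    [[-0.001, 0, 0], [0, 0, 0], 0.0],
    [[-0.001, 0, 0], [0, 0, 0], 0.0],
    [[-0.001, 0, 0], [0, 0, 0], 0.0],
    [[-0.001, 0, 0], [0, 0, 0], 0.0],
    [[-0.001, 0, 0], [0, 0, 0], 0.0],
  ],
  grip_force=30,
)

```text
time_s: 7.78
tool_pos: [0.5411, -0.2057, 0.1287]
tool_rot: [-180.0, -0.0, -60.6]
force: [-0.2, -0.5, 0.5]
grip_width: 0.0246
```

Call:
send_rows(
  steps=[
    [[0, 0, 0], [0, 0, 0], 0.0],
    [[0, 0, 0], [0, 0, 0], 0.0],
    [[0, 0, 0], [0, 0, 0], 0.0],
    [[0, 0, 0], [0, 0, 0], 0.0],
    [[0, 0, 0], [0, 0, 0], 0.0],
  ],
)

```text
time_s: 8.2
tool_pos: [0.5405, -0.2047, 0.1285]
tool_rot: [180.0, 0.1, -60.5]
force: [-3.7, 4.5, 3.0]
grip_width: 0.0138
```

Call:
send_rows(
  steps=[
    [[-0.0005, 0, 0], [0, 0, 0.1], 0.0],
    [[-0.001, 0, 0], [0, 0, 0.2], 0.0],
    [[-0.001, 0, 0], [0, 0, 0.3], 0.0],
    [[-0.001, 0, 0], [0, 0, 0.4], 0.0],
    [[-0.001, 0, 0], [0, 0, 0.5], 0.0],
  ],
)

```text
time_s: 8.62
tool_pos: [0.5404, -0.2045, 0.1286]
tool_rot: [180.0, 0.0, -89.4]
force: [-1.6, 2.2, 2.3]
grip_width: 0.0136
```

```bash
python3 - <<'E'
from h import *
from cell import env
plan([.5414,-.2052,.129],-129.3)
print(env.get_obs()["wrist_torque"])
c=env.read_camera("wrist"); cv2.imwrite("pics/w8.png",c["pixels"][:,:,::-1])
E
```

```text
t 8.6167 pos [ 0.5404 -0.2045  0.1286] rot [179.98   0.   -89.43] shift [ 0.0008 -0.001  -0.0004] turn [ 4.000e-04 -1.000e-04  6.958e-01] f [-1.56  2.18  2.3 ] q7 -77.4
[0.62792941 0.58625541 0.16665937]
```

View pics/w8.png

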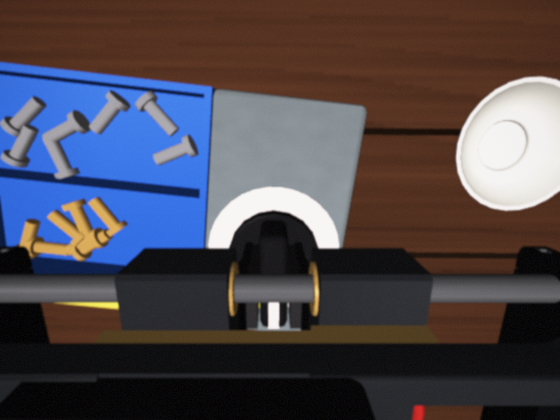

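The bar stays upright between the fingers, with its stripe at (273,313), so it is turning with them. I'll continue for the remaining 0.70 rad.

Call:
send_rows(
  steps=[
    [[0, 0, 0], [0, 0, 0.1], 0.0],
    [[0, 0, 0], [0, 0, 0.2], 0.0],
    [[0, 0, 0], [0, 0, 0.3], 0.0],
    [[0, 0, 0], [0, 0, 0.4], 0.0],
    [[0, 0, 0], [0, 0, 0.5], 0.0],
  ],
)

```text
time_s: 9.08
tool_pos: [0.5405, -0.2042, 0.1285]
tool_rot: [180.0, 0.0, -117.9]
force: [-3.1, 2.9, 1.9]
grip_width: 0.0132
```

Call:
send_rows(
  steps=[
    [[0, 0, 0], [0, 0, 0.06], 0.0],
    [[0, 0, 0], [0, 0, 0.12], 0.0],
    [[0, 0, 0], [0, 0, 0.16], 0.0],
    [[0, 0, 0], [0, 0, 0.2], 0.0],
    [[0, 0, 0], [0, 0, 0.2], 0.0],
  ],
)

```text
time_s: 9.5
tool_pos: [0.5405, -0.2041, 0.1285]
tool_rot: [180.0, 0.0, -129.2]
force: [-2.6, 3.1, 2.7]
grip_width: 0.0139
```

Call:
send_rows(
  steps=[
    [[0, 0, 0], [0, 0, 0], 0.0],
    [[0, 0, 0], [0, 0, 0], 0.0],
    [[0, 0, 0], [0, 0, 0], 0.0],
    [[0, 0, 0], [0, 0, 0], 0.0],
    [[0, 0, 0], [0, 0, 0], 0.0],
  ],
)

```text
time_s: 9.92
tool_pos: [0.5405, -0.2042, 0.1285]
tool_rot: [180.0, 0.0, -129.2]
force: [-2.4, 4.9, 3.8]
grip_width: 0.0138
```

Call:
send_rows(
  steps=[
    [[0, 0, 0], [0, 0, 0], 0.0],
    [[0, 0, 0], [0, 0, 0], 0.0],
    [[0, 0, 0], [0, 0, 0], 0.0],
    [[0, 0, 0], [0, 0, 0], 0.0],
    [[0, 0, 0], [0, 0, 0], 0.0],
  ],
)

```text
time_s: 10.33
tool_pos: [0.5405, -0.2041, 0.1285]
tool_rot: [180.0, 0.0, -129.2]
force: [-2.0, 3.9, 2.5]
grip_width: 0.0137
```

```bash
python3 - <<'E'
from h import *
from cell import env
plan([.5414,-.2052,.129],-129.3)
o=env.get_obs();print(o["wrist_torque"],o["grip_width"])
c=env.read_camera("wrist"); cv2.imwrite("pics/w9.png",c["pixels"][:,:,::-1]);np.save("w9.npy",c,allow_pickle=True)
c=env.read_camera("scene"); cv2.imwrite("pics/c9.png",cv2.resize(c["pixels"][120:290,70:270,::-1],(700,595),interpolation=cv2.INTER_CUBIC))
c=env.read_camera("side"); cv2.imwrite("pics/s9.png",cv2.resize(c["pixels"][120:290,200:400,::-1],(700,595),interpolation=cv2.INTER_CUBIC))
E
```

```text
t 10.3333 pos [ 0.5405 -0.2041  0.1285] rot [ 1.7997e+02  2.0000e-02 -1.2923e+02] shift [ 0.0003 -0.0013 -0.0005] turn [0.0006 0.0004 0.0013] f [-2.05  3.86  2.48] q7 -116.0
[1.12638797 0.66748624 0.18125751] 0.013683773862937825
```

View pics/w9.png

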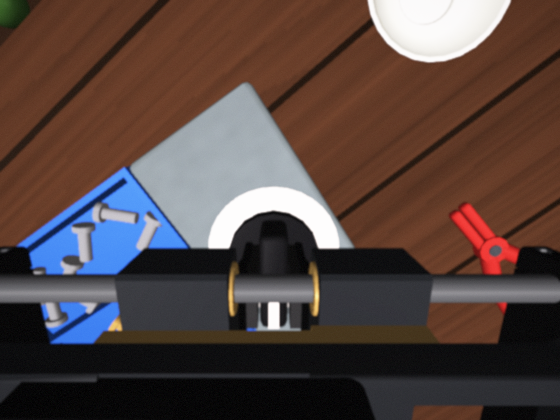

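View pics/c9.png

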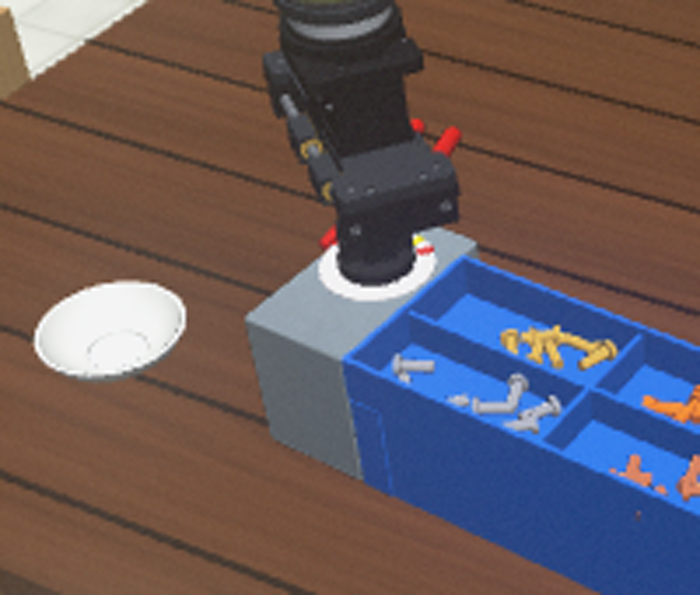

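View pics/s9.png

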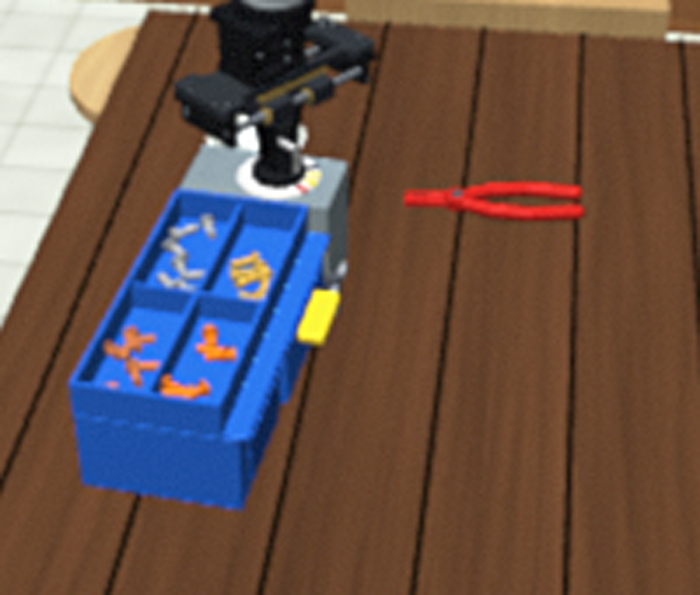

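The bar is still square in the jaws. The gripper has turned 68.7° (1.20 rad), the bolt has moved across, and the lip is unchanged. I'll hand in.

```bash
python3 -c "
from cell import env
env.sign_off();o=env.get_obs();print(o['time_s'],o['tool_rot'],o['grip_width'],o['force'])"
```

```text
the job is handed in; nothing more can be done
the job is handed in; nothing more can be done
```

The bin is pushed shut, and the dial is turned to the red notch with the gripper still holding it. I handed the job in at about 10.5 s. No verdict came back, and no readings could be taken after that.

**Bin:** I pushed the lip in until it met its stop, where it did not move under about 27 N. Afterwards its front edge was at image row 162, against 161.8 predicted for fully shut. The side view still showed it shut once the dial had been turned. Partway through the push the tool force briefly reached about 44 N, through the fingertips on the lip, before the bin moved.

**Dial:** I gripped the bar at 30 N and the opening read 13.7 mm on the 14 mm bar. I turned it from yaw -60.5° to -129.2°, which is 68.7° or 1.20 rad clockwise. Readings over the last 0.8 s were steady. The wrist torque of about 0.18 N m agrees with the spring, and the bar still looked square in the jaws. The red mark was hidden in the wrist view, so the 1.20 rad comes from the tool's turn rather than from seeing the pointer on the mark.

**Loose items:** The pliers and dish looked unmoved in the last pictures. The wrench was outside those crops, but the arm never went near it.

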